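# Slip the TV remote under the sprung arm of its charging cradle

### The job

Put the white TV remote on charge: lay it flat, keys up, on the deck of the teal charging cradle and slide it in nose first, so that its tapered nose pushes up the red sprung hold-down arm and slips beneath it. Keep sliding, gently and by feel, until the remote's nose presses in the sprung brass charging contact at the far end, then let go, leaving the arm bearing down on the remote and the contact still pressed against its nose. Do not ram the contact against its hard stop, bear down on the remote so that it jams, force the arm, or disturb the other things on the table.

Things in the scene. Friction and masses are not known exactly. Their poses are not given: they have to be found in the camera images.
- remote: white TV remote, blue keys, red power button: 160 mm long (x), 46 wide (y), 20 thick (z), 0.14 kg. Origin at the centre of its underside, +x to the nose, +z up. The top slopes down over the last 30 mm to a 7 mm high nose face. Grip it across its sides (along y), 45 mm behind the origin (x = -45), to keep the hand clear of the cradle's rails and arm
- remote_nose (a point): centre of the white remote's nose face: 80 mm ahead (+x) of its origin, 3.5 mm above its underside
- cradle: fixed teal charging cradle, pale wood rails. Origin on its centre line at table height; +x is the way the remote slides in. Deck 20 mm above the table, 90 mm wide, from x = -100 to 120. Rails 9 mm high leave a channel 50 mm wide from x = -20 to 70; their flared mouth starts at x = -37; before that the deck is open. Sliding friction about 0.6, within 20 %
- hold_arm: red sprung arm over the channel. Origin on its hinge (along y) at cradle x = 100, 52 mm above the table; it reaches 136 mm to the mouth (its -x) and swings up. An upturned lip, top 69 mm above the table, ends at cradle x = -36. Spring: about 3 N at rest, 4 N when lifted by the remote; friction under it keeps a released remote in place
- skid (a point): lowest point of the arm's black rubber skid: at rest at cradle x = -3 mm, 12 mm above the deck; the remote lifts it 8 mm. If the hand bears on the deck with only some 3 N, expect 8 to 18 N of push while the nose wedges under it (nose at cradle x = 8 to 30), then a steady drag of 5 to 10 N on the flat top. Bearing down harder adds drag and jams it
- bracket: fixed aluminium end bracket, 36 mm wide, 20 high, origin under its centre at cradle x = 92 mm. It carries, towards the mouth, an adjustable stop with a sprung brass contact pad 26 mm wide. The free pad's front face stands anywhere from cradle x = 42 to 62: not reported, to be felt. It yields from 2 N, gives 4 mm up to 6 N, then meets a hard stop. Over 12 N damages it
- black_remote: another remote, black, of the same shape and size, to be left alone
- mug: blue mug, 80 mm wide, 90 mm high, bystander; origin under its centre
- candle: amber candle jar, 64 mm wide, 75 mm high, bystander; origin under its centre
- coasters: stack of square coasters, 95 mm wide, 24 mm high, bystander; origin under its centre
- glasses_case: yellow glasses case, 50 x 150 mm, 36 mm high, bystander; origin under its centre, long side along y
There are look-alikes about, which are no part of the job. Several things have the shape of the remote; the one meant has the colours described above.

How it is judged:
By the outcome, as a careful person would: the job done as asked, in the order asked, and still so for the second after the job is handed in, with the robot touching nothing.
It also fails if it takes over 72 s, if anything falls off the work surface, if the arm or the gripper's body presses on something with over 40 N, if the wrist force passes 120 N, or if a joint passes its speed limit or range.

### The arm

A 7-joint arm with a two-finger parallel gripper is mounted at the origin on the work surface. World frame = base frame: x ahead of the robot, y to its left, z up, the work surface at z = 0. Lengths are in mm, angles in rad, forces in N, time in s.
With the tool pointing down it reaches from about 425 to 825 mm from the base axis. Payload 3.6 kg.
Tool frame: the origin (TCP) lies midway between the tips of the shut fingers; the grasp point (between the pads) lies 19 mm behind it; z points along the fingers, y is the direction in which the jaws open and shut (so a half turn about z gives the same grasp; the last joint's range is limited). The gripper opens to 93 mm and grips with 3 to 60 N. Pads are 15 mm wide; open, the fingers measure 128 mm over their backs; the gripper's body (75 mm by 188 mm) begins 65 mm behind the grasp point.
Start: joints at [-1.359, 0.615, -0.013, 1.423, 0.008, 1.103, -0.04], TCP at [153.716, 631.532, 218.64] pointing down, gripper open.
Joint ranges: [-3.12, 3.12], [-0.3, 2.06], [-1.34, 1.32], [0.26, 2.42], [-1.36, 4.5], [0.01, 1.98], [-2.84, 2.84]. Speed limits (rad/s): [2.79, 2.79, 3.14, 3.14, 3.14, 3.14, 3.14].

### API

Orientations are given as a rotation vector (axis times angle).
In Python, from rig import readout, vision, finish_job gives the robot as it stands.
- The arm moves only by the tool arm_command, never from a script. Its argument "commands" is a list of rows, each a list of 7 numbers: the shift along the tool's x, y, z in m, then the turn, a rotation vector about the tool's x, y, z in degrees, then the opening, from 0 (shut) to 1 (fully open). In form: [[x, y, z, ax, ay, az, fingers], ...]. A call has 1 to 8 rows; each row shifts and turns the commanded pose from where the row before left it, along the tool's axes as they then stand; what a row does not reach is not made up. A row lasts 1/10 s, in which the tool goes at most 50 mm and 8.59 degrees, less where a joint would pass 70% of its speed; a pose out of reach is approached as far as the arm can. A call is refused whole if a number of a shift passes 0.05 or a number of a turn 8.59, either way. A call with a gripper value outside its range is refused whole. The fingers move at their own pace and stop on an object; "force" is the grip in N (left out, the last holds). Time passes only in rows, so rows that do not move let the fingers close. It gives the time, the measured TCP pose, the force and the opening at its end, in the units of the state.
- readout.observe(): the state, without advancing time (a new reading comes with each control period).
- vision.camera(name): name is "scene" or "top" or "wrist"; returns (picture, depth): 400x640x3 uint8, red, green, blue; 400x640 float32, mm along the optical axis (not along the pixel's ray), 0 where there is no reading.
- vision.calibration(name): a dict with "camera_matrix" (3x3 intrinsics, pixels), "cam_to_world" (4x4, takes a point from camera to world coordinates); the wrist camera has in their place "tool_from_camera" (4x4, takes a point from camera to tool coordinates, whose origin is the TCP and whose axes are the flange's). Camera axes: x right, y up, looking along -z (the intrinsics and any distortion apply to the point x, -y, -z); pixel columns grow to the right and rows downward; lengths in mm; the calibration is good to about 2 mm. A picture is of the moment at which its call begins: read the wrist's pose just before it. calibration takes no time and is no camera call.
- finish_job(): hands the job in, once; it reports no verdict.
The state is a dict: "t": time; "joints": joint angles; "qvel": joint speeds; "effort": joint torques, N m; "tool_pos": TCP position; "orientation": TCP orientation; "force": force on the tool from outside, world axes, zero at the start; "ft_torque": the same for the moment, N m; "width": opening from 0.0 (shut) to 1.0 (fully open).
Only numpy, scipy, OpenCV 4.12 (cv2) and the standard library are available. Lean on these libraries where they do the work, as an engineer would, in place of code of your own. Each camera call takes 0.05 s, during which the arm holds its last target. There are 200 camera calls.

## Working session

There is one attempt and no reset: what is moved stays moved. The work goes in short steps, Python scripts to look and compute and a tool call to move; the robot and the scene stay as the last step left them, time stands still between calls to the robot, and variables do not carry over. Pictures are saved under pics/ and viewed, about 8 in all and at most 12, crops included, and the job is handed in when it is done.

Besides the shell and the picture viewer there is one more tool, called as a command line: name --pt "numbers of a row" for each row, then --argument value for the rest. arm_command: Moves the arm, as the interface text tells. Its arguments: {"type":"object","properties":{"commands":{"type":"array"},"force":{"type":"number"}},"required":["commands"]}

```bash
mkdir -p pics; ls; cat > h.py <<'E'
import numpy as np, cv2
from rig import readout, vision
from scipy.spatial.transform import Rotation as R
def snap(n,f):
    s=readout.observe(); p,d=vision.camera(n); np.savez(f'pics/{f}.npz',p=p,d=d,pos=s['tool_pos'],ori=s['orientation'])
    cv2.imwrite(f'pics/{f}.png',p[:,:,::-1]); return p,d,s
def c2w(n,s=None):
    c=vision.calibration(n); K=np.array(c['camera_matrix'])
    if n=='wrist':
        T=np.eye(4);T[:3,:3]=R.from_rotvec(s['orientation']).as_matrix();T[:3,3]=s['tool_pos']
        return K,T@np.array(c['tool_from_camera'])
    return K,np.array(c['cam_to_world'])
def plane(n,uv,z,s=None):
    K,T=c2w(n,s); uv=np.atleast_2d(np.array(uv,float))
    r=np.c_[(uv[:,0]-K[0,2])/K[0,0],-(uv[:,1]-K[1,2])/K[1,1],-np.ones(len(uv))]@T[:3,:3].T
    o=T[:3,3]; return o+r*((z-o[2])/r[:,2])[:,None]
E
python3 - <<'E'
from h import *
for n in('top','scene','wrist'): snap(n,n+'0'); c=vision.calibration(n); print(n,c)
print(readout.observe())
E
```

```text
pics
top {'camera_matrix': array([[433.04483982,   0.        , 326.37940329],
       [  0.        , 433.04483982, 204.54208291],
       [  0.        ,   0.        ,   1.        ]]), 'cam_to_world': array([[ 7.87037858e-03,  9.83349867e-01, -1.81551909e-01,
         2.00715702e+02],
       [-9.99890266e-01,  5.46027390e-03, -1.37710220e-02,
        -4.82158058e+01],
       [-1.25504095e-02,  1.81640369e-01,  9.83284935e-01,
         1.49176297e+03],
       [ 0.00000000e+00,  0.00000000e+00,  0.00000000e+00,
         1.00000000e+00]])}
scene {'camera_matrix': array([[410.63588566,   0.        , 322.80381052],
       [  0.        , 410.63588566, 197.28302792],
       [  0.        ,   0.        ,   1.        ]]), 'cam_to_world': array([[-1.55924444e-01, -6.32645757e-01,  7.58582173e-01,
         1.45906390e+03],
       [ 9.87713367e-01, -9.17112186e-02,  1.26535988e-01,
         1.28450112e+02],
       [-1.04819603e-02,  7.68991806e-01,  6.39172692e-01,
         8.97602658e+02],
       [ 0.00000000e+00,  0.00000000e+00,  0.00000000e+00,
         1.00000000e+00]])}
wrist {'camera_matrix':
[... 516 characters left out ...]
}
{'t': 0.15, 'joints': array([-1.35851282,  0.61566996, -0.01259118,  1.4245197 ,  0.00808906,
        1.10338748, -0.04038482]), 'qvel': array([-2.12068439e-05, -2.60745024e-03, -3.00567469e-04, -6.18655955e-03,
       -2.03477606e-03, -5.06013406e-04, -1.68523264e-03]), 'effort': array([ 1.67290193e-03, -4.59348071e+01,  2.09808829e-01, -1.65941495e+01,
       -6.10768888e-02,  1.81254343e-02,  1.57299237e-04]), 'tool_pos': array([153.59279243, 630.97635637, 217.76863157]), 'orientation': array([-3.74081347e-01, -3.11902914e+00,  3.02072946e-03]), 'force': array([-0.57097331, -0.00921373,  0.04575268]), 'ft_torque': array([0.01188235, 0.00093228, 0.03638846]), 'width': 1.0002821949935317}
```

View pics/top0.png

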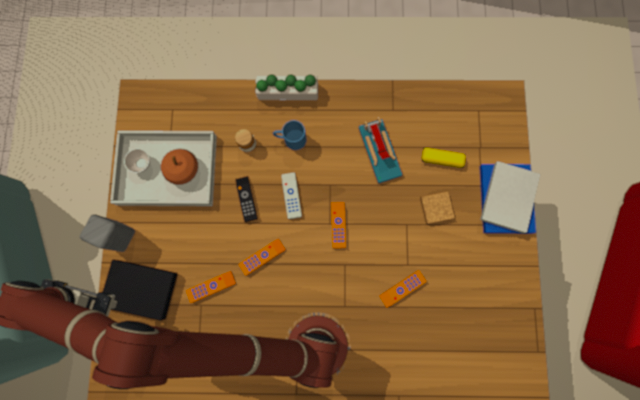

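The top picture shows these remote-shaped things: black (246,199), white (291,195), and orange (338,225), (261,257), (212,287), (403,288). The cradle is at (380,150), its red arm at (377,140). By colour the white one at (291,195) is the one to take, and I'll check it in a close crop.

```bash
python3 - <<'E'
from h import *
a=cv2.imread('pics/top0.png')
c1=cv2.resize(a[160:230,225:325],None,fx=4,fy=4,interpolation=cv2.INTER_CUBIC)
c2=cv2.resize(a[110:190,340:420],(400,400),interpolation=cv2.INTER_CUBIC)
c1=cv2.copyMakeBorder(c1,0,120,0,0,cv2.BORDER_CONSTANT)
cv2.imwrite('pics/crop1.png',np.hstack([c1,c2]))
p=a[:,:,::-1]; hsv=cv2.cvtColor(a,cv2.COLOR_BGR2HSV)
m=np.zeros(a.shape[:2],np.uint8); m[160:230,270:310]=cv2.inRange(hsv,(0,0,120),(180,70,255))[160:230,270:310]
ys,xs=np.nonzero(m); r=cv2.minAreaRect(np.c_[xs,ys].astype(np.float32)); print('white',r); b=cv2.boxPoints(r); print(plane('top',b,20).round(0), plane('top',r[0],20))
m=np.zeros(a.shape[:2],np.uint8); m[110:190,350:410]=cv2.inRange(hsv,(80,80,40),(105,255,255))[110:190,350:410]
ys,xs=np.nonzero(m); r=cv2.minAreaRect(np.c_[xs,ys].astype(np.float32)); print('cradle',r); b=cv2.boxPoints(r); print(plane('top',b,20).round(0), plane('top',r[0],20))
for n,q in dict(mug=(293,135),candle=(244,140),coast=(437,208),case=(444,158),black=(246,199)).items(): print(n,plane('top',q,40).round())
E
```

```text
white ((291.0335693359375, 195.3346405029297), (44.75081253051758, 14.258644104003906), 80.90972137451172)
[[579. 134.  20.]
 [588.  85.  20.]
 [431.  57.  20.]
 [423. 106.  20.]] [[504.30127533  95.44047244  20.        ]]
cradle ((379.855224609375, 150.694580078125), (59.86787414550781, 24.283483505249023), 70.34617614746094)
[[ 756. -140.   20.]
 [ 787. -222.   20.]
 [ 580. -289.   20.]
 [ 550. -209.   20.]] [[ 666.90805884 -214.96909929   20.        ]]
mug [[717.  91.  40.]]
candle [[698. 263.  40.]]
coast [[ 459. -403.   40.]]
case [[ 635. -434.   40.]]
black [[487. 248.  40.]]
```

View pics/crop1.png

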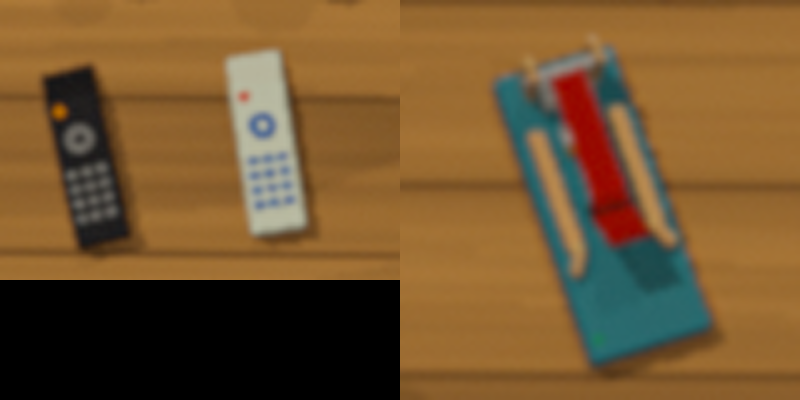

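The crop shows the white remote with blue keys and a red power button at its far (+x) end, at (291,195) in the full picture. The black one differs clearly. The cradle mouth faces the robot. Next I move above the white remote.

arm_command --pt "0 0 0 0 0 -8 1" --pt "0 0 0 0 0 -8 1" --pt "0 0 0 0 0 -8 1" --pt "-0.016 -0.044 0 0 0 0 1" --pt "-0.016 -0.044 0 0 0 0 1" --pt "-0.016 -0.044 0 0 0 0 1" --pt "-0.016 -0.044 0 0 0 0 1" --pt "-0.016 -0.044 0 0 0 0 1"

```text
t: 0.95
tool_pos: [272.6, 427.5, 218.5]
orientation: [0.283, -3.129, 0.001]
force: [1.7, 0.1, -0.4]
width: 1.003
```

arm_command --pt "-0.016 -0.044 0 0 0 0 1" --pt "-0.016 -0.044 0 0 0 0 1" --pt "-0.016 -0.044 0 0 0 0 1" --pt "-0.016 -0.044 0 0 0 0 1" --pt "-0.016 -0.044 0 0 0 0 1" --pt "-0.016 -0.044 0 0 0 0 1" --pt "-0.016 -0.044 0 0 0 0 1" --pt "0 0 0 0 0 0 1"

```text
t: 1.75
tool_pos: [440.4, 139.0, 218.6]
orientation: [-0.261, 3.129, -0.007]
force: [-0.1, 0.2, -1.2]
width: 1.0
```

arm_command --pt "-0.01 -0.027 0.01 0 0 0 1" --pt "-0.01 -0.027 0.01 0 0 0 1" --pt "0 0 0 0 0 0 1"

```text
t: 2.05
tool_pos: [467.2, 93.2, 197.4]
orientation: [0.272, -3.128, 0.004]
force: [1.1, -0.5, 0.6]
width: 1.003
```

```bash
cat > rem.py <<'E'
from h import *
import sys
f=sys.argv[1]; p,d,s=snap('wrist',f); print(s['tool_pos'].round(1), s['force'].round(1))
hsv=cv2.cvtColor(p,cv2.COLOR_RGB2HSV)
m=cv2.inRange(hsv,(0,0,120),(180,60,255)); m=cv2.morphologyEx(m,cv2.MORPH_CLOSE,np.ones((15,15)))
cs=sorted(cv2.findContours(m,0,2)[0],key=cv2.contourArea)[::-1][:3]
for c in cs:
    q=plane('wrist',c[:,0],20,s)[:,:2].astype(np.float32); (cx,cy),(w,h),a=cv2.minAreaRect(q)
    b=cv2.boxPoints(((cx,cy),(w,h),a)); e=b[1]-b[0]; g=b[2]-b[1]; L=e if np.hypot(*e)>np.hypot(*g) else g
    print('c',np.round([cx,cy,w,h],1),'ang',np.degrees(np.arctan2(L[1],L[0])).round(1),c[:,0].mean(0))
Rm=R.from_rotvec(s['orientation']).as_matrix(); print('tool y ang',np.degrees(np.arctan2(Rm[1,1],Rm[0,1])),'z',Rm[:,2].round(3))
E
python3 rem.py w1
```

```text
[467.2  93.2 197.4] [ 1.1 -0.5  0.6]
c [503.   99.1 151.9  46.1] ang 10.0 [311.08333333 227.20833333]
c [494.3 417.   66.2 104.9] ang -84.2 [574.90977444 255.12030075]
c [476.6 254.3  84.4  34.9] ang 15.3 [465.76923077 223.28846154]
tool y ang 99.95151773596352 z [-0.002 -0.003 -1.   ]
```

View pics/w1.png

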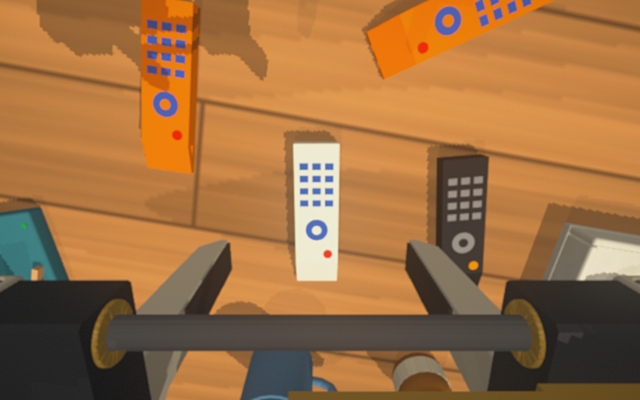

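The wrist picture shows the white remote at (316,212), with its red button and nose end at the bottom (317,280), towards the far side. Its foreshortened length of 152 mm also puts the low nose there. I descend to the grip point at x = -45.

arm_command --pt "0.005 0 0.04 0 0 0 1" --pt "0 0 0.05 0 0 0 1" --pt "0 0 0.05 0 0 0 1" --pt "0 0 0.035 0 0 0 1" --pt "0 0 0.01 0 0 0 1" --pt "0 0 0 0 0 0 1"

```text
t: 2.7
tool_pos: [460.7, 97.3, 13.0]
orientation: [0.285, -3.126, -0.001]
force: [0.0, -0.3, 0.3]
width: 1.002
```

```bash
python3 rem.py w2
```

```text
[460.7  97.3  13. ] [ 0.  -0.3  0.3]
c [458.6  91.2  68.8  46.3] ang 10.1 [302.91071429 259.69642857]
c [532.1 104.3  34.3  46.2] ang -79.6 [295.18518519 365.92592593]
c [439.4 247.7  12.3  41.2] ang -86.5 [609.38888889 276.58333333]
tool y ang 100.42590703209108 z [-0.003  0.    -1.   ]
```

arm_command --pt "0 -0.0057 0.004 0 0 0 1" --pt "0 0 0.004 0 0 0 1" --pt "0 0 0 0 0 0 1"

```text
t: 3.05
tool_pos: [463.2, 90.1, 6.3]
orientation: [-0.281, 3.128, 0.0]
force: [-0.6, -0.0, -0.4]
width: 0.999
```

```bash
python3 rem.py w3
```

```text
[463.2  90.1   6.3] [-0.6 -0.  -0.4]
c [457.1  91.   66.   46.3] ang 10.1 [319.45901639 267.85245902]
c [527.2 103.4  33.1  46.2] ang -79.7 [311.7037037  372.07407407]
c [440.1 240.5   8.9  26.5] ang -89.9 [618.95454545 277.86363636]
tool y ang 100.27059445391151 z [ 0.001  0.    -1.   ]
```

arm_command --pt "0 0.0018 0.0025 0 0 0 1" --pt "0 0 0 0 0 0 0.6" --pt "0 0 0 0 0 0 0.3" --pt "0 0 0 0 0 0 0.3" --pt "0 0 0 0 0 0 0.3" --pt "0 0 0 0 0 0 0.3" --pt "0 0 0 0 0 0 0.3" --force 40

```text
t: 3.8
tool_pos: [462.3, 92.1, 3.2]
orientation: [0.282, -3.129, 0.0]
force: [-0.0, -0.6, -0.4]
width: 0.538
```

arm_command --pt "0 0 0 0 0 0 0.2" --pt "0 0 0 0 0 0 0.2" --pt "0 0 0 0 0 0 0.2"

```text
t: 4.1
tool_pos: [462.3, 91.9, 3.1]
orientation: [0.282, -3.129, 0.0]
force: [-0.4, -0.2, 0.7]
width: 0.492
```

arm_command --pt "0 0 -0.02 0 0 0 0.2" --pt "0 0 -0.04 0 0 0 0.2" --pt "0 0 -0.05 0 0 0 0.2" --pt "0 0 -0.03 0 0 0 0.2" --pt "0 0 0 0 0 0 0.2" --pt "0 0 0 0 0 0 0.2"

```text
t: 4.7
tool_pos: [461.8, 92.3, 143.0]
orientation: [0.283, -3.129, -0.0]
force: [0.6, 0.7, -2.0]
width: 0.493
```

```bash
python3 rem.py w4; python3 - <<'E'
from h import *
z=np.load('pics/top0.npz')
# depth profile along cradle centre for arm? print rotated crop of depth heights near cradle
s=readout.observe(); p,d,_=snap('top','top1'); print(s)
hsv=cv2.cvtColor(p,cv2.COLOR_RGB2HSV)
m=cv2.inRange(hsv,(80,80,40),(105,255,255)); m[:110]=0;m[190:]=0;m[:,:350]=0;m[:,415:]=0
c=max(cv2.findContours(cv2.morphologyEx(m,cv2.MORPH_CLOSE,np.ones((9,9))),0,2)[0],key=cv2.contourArea)
q=plane('top',c[:,0],20)[:,:2].astype(np.float32);print(cv2.minAreaRect(q))
E
```

```text
[461.8  92.3 143. ] [ 0.6  0.7 -2. ]
c [525.3 108.6 112.8 121.4] ang -79.7 [317.15942029 256.91304348]
c [647.5 125.7  51.8  90.8] ang -79.7 [327.90909091 374.63636364]
c [475.3 253.7  81.7  35.7] ang 14.9 [487.30357143 245.26785714]
tool y ang 100.33340312252331 z [-0.  0. -1.]
{'t': 4.75, 'joints': array([-0.22858076,  0.44791622, -0.02084693,  2.01942379,  0.0142376 ,
        0.677165  ,  1.49267476]), 'qvel': array([0.00059077, 0.02507424, 0.00144331, 0.00936212, 0.00265886,
       0.00264997, 0.00122751]), 'effort': array([ 1.38669167e-02, -3.55375600e+01,  1.52271199e-01, -1.24643710e+01,
        1.73820223e-02, -2.94221914e-02, -2.71372792e-04]), 'tool_pos': array([461.04532665,  92.02580937, 142.10682169]), 'orientation': array([ 2.82694281e-01, -3.12607603e+00,  5.16461882e-04]), 'force': array([ 0.26925751, -0.40964224, -2.3266482 ]), 'ft_torque': array([0.00135058, 0.06613978, 0.0111068 ]), 'width': 0.49134064988273835}
((667.5928955078125, -213.79159545898438), (216.06410217285156, 85.53378295898438), 18.79288101196289)
```

View pics/w4.png

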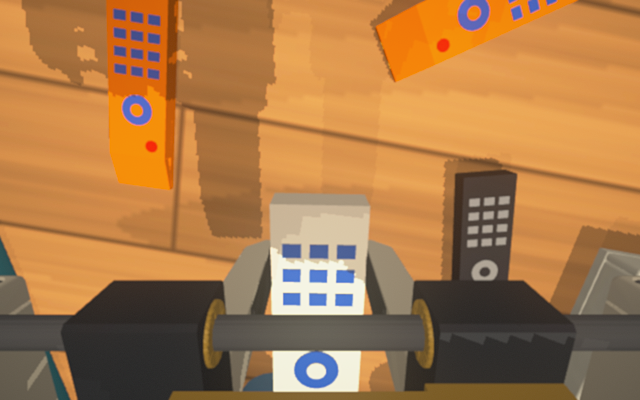

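The white remote is held: opening 0.492, which is 46 mm, with its back edge at (270–370,200). I swing to a spot beside the cradle so the wrist camera can measure it.

arm_command --pt "0 0 -0.01 0 0 -4.1 0.2" --pt "-0.01 -0.015 -0.02 0 0 -4.1 0.2" --pt "-0.018 -0.032 -0.02 0 0 0 0.2" --pt "-0.018 -0.032 -0.02 0 0 0 0.2" --pt "-0.018 -0.032 -0.02 0 0 0 0.2" --pt "-0.018 -0.032 -0.02 0 0 0 0.2" --pt "-0.018 -0.032 -0.018 0 0 0 0.2" --pt "-0.018 -0.032 0 0 0 0 0.2"

```text
t: 5.6
tool_pos: [640.9, -68.7, 271.5]
orientation: [-0.505, 3.099, -0.0]
force: [1.1, -0.5, -2.3]
width: 0.492
```

arm_command --pt "0 0 0 0 0 0 0.2" --pt "0 0 0 0 0 0 0.2" --pt "0 0 0 0 0 0 0.2"

```text
t: 5.9
tool_pos: [637.9, -65.9, 269.1]
orientation: [0.508, -3.096, -0.004]
force: [-0.8, -0.1, -1.5]
width: 0.492
```

```bash
python3 - <<'E'
from h import *
p,d,s=snap('wrist','w5'); print(s['tool_pos'],s['joints'].round(2))
Rm=R.from_rotvec(s['orientation']).as_matrix(); print('tool y ang',np.degrees(np.arctan2(Rm[1,1],Rm[0,1])),'z',Rm[:,2].round(3))
E
```

```text
[637.89502369 -65.91545689 269.08569201] [ 0.09  0.57 -0.04  1.37  0.02  1.21  1.95]
tool y ang 108.62440922248949 z [-0.005  0.002 -1.   ]
```

View pics/w5.png

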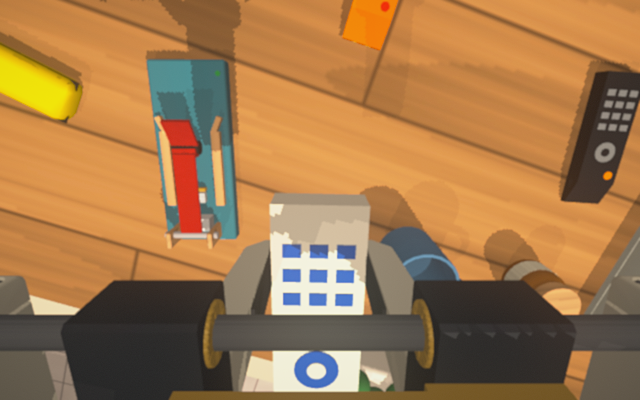

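The wrist picture shows the whole cradle beside the held remote: deck corners at (148,59), (228,60) and (238,238), arm lip at (178,125), and the bracket at (205,222). I fit its edges.

```bash
cat > crad.py <<'E'
from h import *
z=np.load('pics/w5.npz'); p=z['p']; s=dict(tool_pos=z['pos'],orientation=z['ori'])
hsv=cv2.cvtColor(p,cv2.COLOR_RGB2HSV); m=cv2.inRange(hsv,(80,70,30),(105,255,255)); m[:,:130]=0;m[:,250:]=0;m[:45]=0;m[250:]=0
L=np.array([(np.nonzero(m[r])[0][0]-.5,r) for r in range(65,215)],float)
Rr=np.array([(np.nonzero(m[r])[0][-1]+.5,r) for r in range(65,235)],float)
T=np.array([(c,np.nonzero(m[:,c])[0][0]-.5) for c in range(153,224)],float)
B=np.array([(c,np.nonzero(m[:,c])[0][-1]+.5) for c in range(218,236)],float)
def fit(q,zz):
    w=plane('wrist',q,zz,s)[:,:2]
    for _ in range(4):
        vx,vy,x,y=cv2.fitLine(w.astype(np.float32),cv2.DIST_HUBER,0,.1,.01).ravel(); r=(w-[x,y])@[-vy,vx]; w=w[abs(r)<max(1,1.5*r.std())]
    v=np.array([vx,vy]); return v,np.array([x,y]),r.std(),len(w)
for n,q,zz in(('L',L,20),('R',Rr,0),('T',T,20),('B',B,20)):
    v,o,sd,k=fit(q,zz); v=v*np.sign(v[0]); print(n,np.degrees(np.arctan2(v[1],v[0])).round(2),o.round(1),sd.round(2),k); globals()['f'+n]=(v,o)
a=(fL[0]+fR[0])/2; a/=np.linalg.norm(a); n=np.array([-a[1],a[0]])
print('width L-R',(fR[1]-fL[1])@n,'len',(fB[1]-fT[1])@a)
for tag,yc in(('L',fL[1]@n+45),('mid',(fL[1]@n+fR[1]@n)/2)): print(tag,'origin',(a*(fT[1]@a+100)+n*yc).round(1),np.degrees(np.arctan2(a[1],a[0])).round(2))
# red arm centre
mr=cv2.inRange(hsv,(0,150,80),(6,255,255)); mr[:,:130]=0;mr[:,230:]=0;mr[:100]=0;mr[250:]=0
c=np.array([((np.nonzero(mr[r])[0][[0,-1]]).mean(),r) for r in range(125,225,10) if mr[r].any()])
print('arm y_c at z55', ((plane('wrist',c,55,s)[:,:2])@n-fL[1]@n-45).round(1))
E
python3 crad.py
```

```text
L 18.36 [ 664.9 -258.5] 0.38 137
R 18.83 [ 661.3 -172.7] 0.46 133
T -72.42 [ 566.3 -244.9] 0.28 71
B 45.12 [ 753.4 -151.2] 2.0 8
width L-R 82.43822 len 207.17693
L origin [ 660.9 -212.4] 18.6
mid origin [ 662.1 -216. ] 18.6
arm y_c at z55 [-5.8 -2.1  1.1 -0.1 -1.9 -2.  -1.6 -2.3 -1.8 -1.9]
```

```bash
cat > pitch.py <<'E'
from h import *
import sys
def pts(f):
    z=np.load(f'pics/{f}.npz'); s=dict(tool_pos=z['pos'],orientation=z['ori']); K,T=c2w('wrist',s); d=z['d']
    v,u=np.mgrid[205:312,280:360]; dd=d[205:312,280:360]; k=dd>0; u,v,dd=u[k],v[k],dd[k]
    c=vision.calibration('wrist')['tool_from_camera']; P=np.c_[(u-K[0,2])/K[0,0]*dd,-(v-K[1,2])/K[1,1]*dd,-dd]@c[:3,:3].T+c[:3,3]
    return P
P=pts(sys.argv[1]); A=np.c_[P[:,:2],np.ones(len(P))]; P0=P
for _ in range(3):
    c=np.linalg.lstsq(A,P[:,2],rcond=None)[0]; r=P[:,2]-A@c; k=abs(r)<2; A,P=A[k],P[k]
print('n',len(P0),len(P),'slopes deg',np.degrees(c[:2]).round(2),'z at tcp',c[2].round(1),'rms',r.std().round(2),'x range',P[:,0].min().round(1),P[:,0].max().round(1),'y mid',P[:,1].min().round(1),P[:,1].max().round(1))
E
python3 pitch.py w4; python3 pitch.py w5
```

```text
n 8532 8517 slopes deg [-0.01 -0.01] z at tcp -17.7 rms 0.64 x range -23.7 33.8 y mid -16.9 23.0
n 8525 8506 slopes deg [ 0.   -0.03] z at tcp -17.6 rms 0.64 x range -23.5 33.7 y mid -16.9 23.1
```

The remote sits level in the hand, with its underside about 3 mm below the TCP. I bring it in front of the cradle mouth, high first.

arm_command --pt "0.015 -0.011 0 0 0 0 0.2" --pt "0.03 -0.022 0 0 0 0 0.2" --pt "0.03 -0.022 0.01 0 0 0 0.2" --pt "0.03 -0.022 0.02 0 0 0 0.2" --pt "0.03 -0.022 0.03 0 0 0 0.2" --pt "0.03 -0.022 0.03 0 0 0 0.2" --pt "0.025 -0.02 0.03 0 0 0 0.2" --pt "0.01 -0.01 0.02 0 0 0 0.2"

```text
t: 6.75
tool_pos: [492.1, -278.3, 129.9]
orientation: [0.496, -3.097, 0.002]
force: [0.2, 0.4, -2.6]
width: 0.493
```

arm_command --pt "0 0 0.02 0 0 0 0.2" --pt "0 0 0.02 0 0 0 0.2" --pt "0 0 0.015 0 0 0 0.2" --pt "0 0 0 0 0 0 0.2" --pt "0 0 0 0 0 0 0.2"

```text
t: 7.25
tool_pos: [497.0, -274.7, 76.9]
orientation: [-0.505, 3.101, -0.001]
force: [0.3, -0.5, -1.0]
width: 0.491
```

```bash
cat > where.py <<'E'
from h import *
O=np.array([660.5,-216.2]); th=np.radians(18.6); a=np.array([np.cos(th),np.sin(th)]); n=np.array([-a[1],a[0]])
def where(s):
    p=s['tool_pos']; e=p[:2]-O; Rm=R.from_rotvec(s['orientation']).as_matrix()
    f=s['force']; return dict(tcp_x=(e@a).round(1),tcp_y=(e@n).round(1),z=p[2].round(1),nose=(e@a+125).round(1),yaw=(np.degrees(np.arctan2(Rm[1,1],Rm[0,1]))-108.6).round(2),tilt=Rm[:2,2].round(4),f=np.round([f[:2]@a,f[:2]@n,f[2]],1),t=s['t'])
if __name__=='__main__': print(where(readout.observe()))
E
python3 where.py; python3 - <<'E'
from h import *
p,d,s=snap('top','top2'); q,_,_=snap('scene','sc2')
A=cv2.resize(p[110:210,310:430],(480,400),interpolation=cv2.INTER_CUBIC)
print(plane('top',[[0,0]],0)[0].round())
K,T=c2w('scene'); P=np.array([600,-240,20.]); c=np.linalg.inv(T)@np.r_[P,1]; u,v=int(K[0,0]*c[0]/-c[2]+K[0,2]),int(-K[1,1]*c[1]/-c[2]+K[1,2]); print(u,v)
B=cv2.resize(q[max(0,v-40):v+40,max(0,u-60):u+60],(600,400),interpolation=cv2.INTER_CUBIC)
cv2.imwrite('pics/both2.png',np.vstack([A[:300,:],B[:300,:480]])[:,:,::-1]); cv2.imwrite('pics/scB.png',B[:,:,::-1]); cv2.imwrite('pics/topA.png',A[:,:,::-1])
E
```

```text
{'tcp_x': np.float64(-173.6), 'tcp_y': np.float64(-3.3), 'z': np.float64(76.9), 'nose': np.float64(-48.6), 'yaw': np.float64(-0.09), 'tilt': array([ 0.0002, -0.0007]), 'f': array([ 0.2, -0.6, -1. ]), 't': 7.25}
[1276. 1245.    0.]
250 229
```

View pics/scB.png

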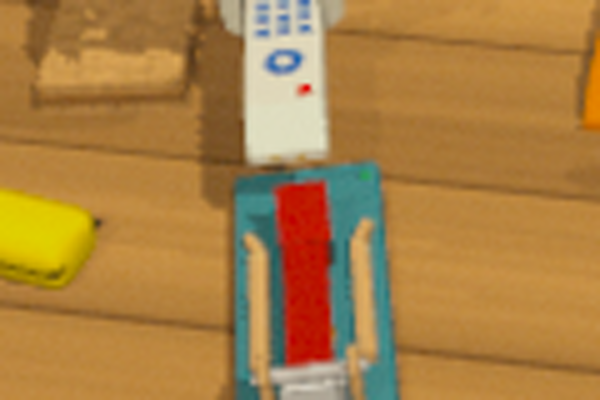

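The scene crop shows the remote, nose towards the cradle, at crop (285,80), in front of the mouth and a bit to the left (-y). I correct by +3.3 mm, lower it, and then compare it with the deck in both fixed cameras.

arm_command --pt "0 0.0033 0.02 0 0 0 0.2" --pt "0 0 0.018 0 0 0 0.2" --pt "0 0 0.01 0 0 0 0.2" --pt "0 0 0 0 0 0 0.2" --pt "0 0 0 0 0 0 0.2"

```text
t: 7.85
tool_pos: [497.0, -271.6, 28.9]
orientation: [-0.505, 3.1, -0.002]
force: [-0.3, -0.6, -2.0]
width: 0.488
```

```bash
python3 where.py; cat > lat.py <<'E'
from where import *
import sys
zt=float(sys.argv[1])
for n in('scene','top'):
    p,d,s=snap(n,n+sys.argv[2]); hsv=cv2.cvtColor(p,cv2.COLOR_RGB2HSV)
    w=where(s); e0=s['tool_pos'][:2]
    white=cv2.inRange(hsv,(0,0,110),(180,75,255)); teal=cv2.inRange(hsv,(80,70,30),(105,255,255))
    red=cv2.inRange(hsv,(0,150,80),(8,255,255))|cv2.inRange(hsv,(174,150,80),(180,255,255))
    vv,uu=np.mgrid[0:400,0:640]
    def xy(zz): 
        P=plane(n,np.c_[uu.ravel(),vv.ravel()],zz)[:,:2]-O; return (P@a).reshape(400,640),(P@n_).reshape(400,640)
    from where import n as n_
    for nm,m,zz,lo,hi,yl in(('remote',white,zt,-115,-80,45),('deck',teal,20,-90,-45,60),('arm',red,60,-30,60,30)):
        X,Y=xy(zz); k=(m>0)&(X>lo)&(X<hi)&(abs(Y)<yl); xs,ys=X[k],Y[k]
        b=np.arange(lo,hi,4); ed=[(ys[(xs>=q)&(xs<q+6)].min(),ys[(xs>=q)&(xs<q+6)].max()) for q in b if ((xs>=q)&(xs<q+6)).sum()>5]
        ed=np.array(ed); print(n,nm,len(ed),'edges',np.median(ed,0).round(1) if len(ed) else '','mid',np.median(ed.mean(1)).round(1) if len(ed) else '')
E
python3 lat.py 55 c
```

```text
{'tcp_x': np.float64(-172.7), 'tcp_y': np.float64(-0.3), 'z': np.float64(28.9), 'nose': np.float64(-47.7), 'yaw': np.float64(-0.08), 'tilt': array([ 0.0012, -0.0008]), 'f': array([-0.5, -0.4, -2. ]), 't': 7.85}
scene remote 9 edges [-24.8  21. ] mid -1.9
scene deck 11 edges [-45.1  40.2] mid -2.5
scene arm 22 edges [-13.9  10.3] mid -1.8
top remote 9 edges [-19.4  26.4] mid 3.9
top deck 11 edges [-43.  42.] mid -0.5
top arm 22 edges [-12.4  10. ] mid -1.3
```

```bash
python3 lat.py 45.8 d
```

```text
scene remote 9 edges [-26.  20.] mid -3.0
scene deck 11 edges [-45.1  40.2] mid -2.5
scene arm 22 edges [-13.9  10.3] mid -1.8
top remote 9 edges [-21.5  24.4] mid 1.7
top deck 11 edges [-43.  42.] mid -0.5
top arm 22 edges [-12.4  10. ] mid -1.3
```

The fixed cameras disagree slightly, -0.5 to -1.2 from scene and +2.2 to +3.0 from top, averaging about +0.9 mm. I shift -0.8 mm and lower gently onto the deck.

arm_command --pt "0 -0.0008 0.002 0 0 0 0.2" --pt "0 0 0.002 0 0 0 0.2" --pt "0 0 0 0 0 0 0.2" --pt "0 0 0 0 0 0 0.2"

```text
t: 8.45
tool_pos: [496.6, -271.9, 24.0]
orientation: [0.505, -3.1, -0.0]
force: [-0.2, -0.0, -0.9]
width: 0.492
```

arm_command --pt "0 0 0.001 0 0 0 0.2" --pt "0 0 0 0 0 0 0.2" --pt "0 0 0 0 0 0 0.2"

```text
t: 8.75
tool_pos: [496.8, -272.0, 23.2]
orientation: [-0.506, 3.101, -0.0]
force: [-1.0, 0.2, -1.5]
width: 0.493
```

arm_command --pt "0 0 0.001 0 0 0 0.2" --pt "0 0 0 0 0 0 0.2" --pt "0 0 0 0 0 0 0.2"

```text
t: 9.05
tool_pos: [496.7, -272.0, 22.5]
orientation: [-0.505, 3.1, -0.0]
force: [-1.4, 0.7, 1.0]
width: 0.495
```

arm_command --pt "-0.003 0 0 0 0 0 0.2" --pt "-0.004 0 0 0 0 0 0.2" --pt "-0.004 0 0 0 0 0 0.2" --pt "-0.004 0 0 0 0 0 0.2" --pt "0 0 0 0 0 0 0.2"

```text
t: 9.55
tool_pos: [511.9, -267.2, 22.4]
orientation: [-0.506, 3.099, -0.001]
force: [-1.1, -1.3, 3.6]
width: 0.49
```

```bash
python3 where.py
```

```text
{'tcp_x': np.float64(-157.1), 'tcp_y': np.float64(-1.0), 'z': np.float64(22.4), 'nose': np.float64(-32.1), 'yaw': np.float64(-0.05), 'tilt': array([ 0.0013, -0.0006]), 'f': array([-1.5, -0.8,  3.6]), 't': 9.55}
```

arm_command --pt "-0.003 0 -0.0005 0 0 0 0.2" --pt "-0.004 0 0 0 0 0 0.2" --pt "-0.004 0 0 0 0 0 0.2" --pt "0 0 0 0 0 0 0.2"

```text
t: 9.95
tool_pos: [522.5, -263.2, 22.7]
orientation: [-0.507, 3.099, -0.0]
force: [-0.2, -0.1, 3.5]
width: 0.495
```

```bash
python3 where.py
```

```text
{'tcp_x': np.float64(-145.8), 'tcp_y': np.float64(-0.5), 'z': np.float64(22.7), 'nose': np.float64(-20.8), 'yaw': np.float64(-0.03), 'tilt': array([ 0.0014, -0.    ]), 'f': array([-0.2, -0. ,  3.5]), 't': 9.95}
```

arm_command --pt "-0.003 0 0 0 0 0 0.2" --pt "-0.004 0 0 0 0 0 0.2" --pt "-0.004 0 0 0 0 0 0.2" --pt "0 0 0 0 0 0 0.2"

```text
t: 10.35
tool_pos: [531.8, -260.1, 22.9]
orientation: [0.506, -3.1, 0.0]
force: [-3.3, -0.9, 5.3]
width: 0.493
```

```bash
python3 where.py
```

```text
{'tcp_x': np.float64(-135.9), 'tcp_y': np.float64(-0.6), 'z': np.float64(22.9), 'nose': np.float64(-10.9), 'yaw': np.float64(-0.06), 'tilt': array([-0.0004, -0.0001]), 'f': array([-3.4,  0.1,  5.3]), 't': 10.35}
```

arm_command --pt "-0.002 0 -0.0008 0 0 0 0.2" --pt "-0.003 0 0 0 0 0 0.2" --pt "-0.003 0 0 0 0 0 0.2" --pt "0 0 0 0 0 0 0.2"

```text
t: 10.75
tool_pos: [540.5, -256.9, 23.2]
orientation: [-0.507, 3.099, 0.0]
force: [0.6, -0.4, -0.8]
width: 0.49
```

```bash
python3 where.py
```

```text
{'tcp_x': np.float64(-126.7), 'tcp_y': np.float64(-0.3), 'z': np.float64(23.2), 'nose': np.float64(-1.7), 'yaw': np.float64(-0.02), 'tilt': array([0.0012, 0.0005]), 'f': array([ 0.4, -0.5, -0.8]), 't': 10.75}
```

arm_command --pt "-0.003 0 0 0 0 0 0.2" --pt "-0.003 0 0 0 0 0 0.2" --pt "0 0 0 0 0 0 0.2"

```text
t: 11.05
tool_pos: [546.1, -255.0, 23.2]
orientation: [-0.507, 3.099, 0.0]
force: [1.1, 0.0, -1.4]
width: 0.49
```

```bash
python3 where.py
```

```text
{'tcp_x': np.float64(-120.8), 'tcp_y': np.float64(-0.3), 'z': np.float64(23.2), 'nose': np.float64(4.2), 'yaw': np.float64(-0.03), 'tilt': array([0.0013, 0.0004]), 'f': array([ 1. , -0.3, -1.4]), 't': 11.05}
```

arm_command --pt "-0.002 0 0.0005 0 0 0 0.2" --pt "-0.002 0 0 0 0 0 0.2" --pt "-0.002 0 0 0 0 0 0.2" --pt "0 0 0 0 0 0 0.2"

```text
t: 11.45
tool_pos: [547.6, -254.9, 23.2]
orientation: [0.503, -3.095, -0.001]
force: [-6.0, -0.2, 7.0]
width: 0.492
```

```bash
python3 where.py
```

```text
{'tcp_x': np.float64(-119.3), 'tcp_y': np.float64(-0.7), 'z': np.float64(23.2), 'nose': np.float64(5.7), 'yaw': np.float64(-0.13), 'tilt': array([-0.0061, -0.0006]), 'f': array([-5.8,  1.7,  7. ]), 't': 11.45}
```

arm_command --pt "-0.002 0 0 0 0 0 0.2" --pt "-0.002 0 0 0 0 0 0.2" --pt "0 0 0 0 0 0 0.2"

```text
t: 11.75
tool_pos: [547.7, -254.8, 23.2]
orientation: [0.501, -3.088, -0.002]
force: [-11.7, -1.2, 11.3]
width: 0.488
```

```bash
python3 where.py
```

```text
{'tcp_x': np.float64(-119.3), 'tcp_y': np.float64(-0.6), 'z': np.float64(23.2), 'nose': np.float64(5.7), 'yaw': np.float64(-0.19), 'tilt': array([-0.0131, -0.0011]), 'f': array([-11.5,   2.6,  11.3]), 't': 11.75}
```

It sticks at nose 6 with the bearing force up to about 13 N, so I ease the hand up to cut the bearing force.

arm_command --pt "0 0 -0.001 0 0 0 0.2" --pt "0 0 0 0 0 0 0.2"

```text
t: 11.95
tool_pos: [547.9, -254.6, 23.3]
orientation: [0.5, -3.089, -0.002]
force: [-9.9, -1.6, 6.6]
width: 0.496
```

```bash
python3 where.py; python3 pitch.py w5; python3 - <<'E'
from h import *
snap('wrist','w6'); print(readout.observe()['ft_torque'].round(2))
E
python3 pitch.py w6
```

```text
{'tcp_x': np.float64(-119.0), 'tcp_y': np.float64(-0.5), 'z': np.float64(23.3), 'nose': np.float64(6.0), 'yaw': np.float64(-0.21), 'tilt': array([-0.0125, -0.0007]), 'f': array([-9.9,  1.6,  6.6]), 't': 11.95}
n 8525 8506 slopes deg [ 0.   -0.03] z at tcp -17.6 rms 0.64 x range -23.5 33.7 y mid -16.9 23.1
[-0.54  2.1   0.09]
n 8527 8505 slopes deg [0.9  0.08] z at tcp -17.6 rms 0.65 x range -23.1 33.7 y mid -16.9 23.0
```

arm_command --pt "0 0 -0.001 0 0 0 0.2" --pt "-0.001 0 0 0 0 0 0.2" --pt "0 0 0 0 0 0 0.2"

```text
t: 12.3
tool_pos: [549.4, -254.0, 23.5]
orientation: [0.5, -3.09, -0.002]
force: [-9.4, -2.2, 0.2]
width: 0.487
```

```bash
python3 where.py
```

```text
{'tcp_x': np.float64(-117.4), 'tcp_y': np.float64(-0.4), 'z': np.float64(23.5), 'nose': np.float64(7.6), 'yaw': np.float64(-0.22), 'tilt': array([-0.0117, -0.0003]), 'f': array([-9.6,  0.9,  0.2]), 't': 12.3}
```

arm_command --pt "-0.001 0 -0.0005 0 0 0 0.2" --pt "-0.001 0 0 0 0 0 0.2" --pt "0 0 0 0 0 0 0.2"

```text
t: 12.6
tool_pos: [551.6, -253.3, 23.8]
orientation: [0.5, -3.09, -0.002]
force: [-7.7, -2.7, 0.2]
width: 0.492
```

```bash
python3 where.py
```

```text
{'tcp_x': np.float64(-115.1), 'tcp_y': np.float64(-0.4), 'z': np.float64(23.8), 'nose': np.float64(9.9), 'yaw': np.float64(-0.2), 'tilt': array([-0.0113, -0.0003]), 'f': array([-8.1, -0.1,  0.2]), 't': 12.6}
```

Sliding again with light bearing (~2 N). I continue through the wedge in small steps.

arm_command --pt "-0.0015 0 0 0 0 0 0.2" --pt "-0.0015 0 0 0 0 0 0.2" --pt "-0.0015 0 0 0 0 0 0.2" --pt "0 0 0 0 0 0 0.2"

```text
t: 13.0
tool_pos: [555.9, -251.8, 23.8]
orientation: [0.501, -3.09, -0.002]
force: [-7.5, -2.5, -0.3]
width: 0.494
```

```bash
python3 where.py
```

```text
{'tcp_x': np.float64(-110.5), 'tcp_y': np.float64(-0.4), 'z': np.float64(23.8), 'nose': np.float64(14.5), 'yaw': np.float64(-0.2), 'tilt': array([-0.0113, -0.0003]), 'f': array([-7.9,  0. , -0.3]), 't': 13.0}
```

arm_command --pt "-0.0015 0 0 0 0 0 0.2" --pt "-0.0015 0 0 0 0 0 0.2" --pt "0 0 0 0 0 0 0.2"

```text
t: 13.3
tool_pos: [558.6, -250.9, 23.7]
orientation: [0.5, -3.09, -0.002]
force: [-8.1, -2.8, -0.0]
width: 0.491
```

```bash
python3 where.py
```

```text
{'tcp_x': np.float64(-107.6), 'tcp_y': np.float64(-0.4), 'z': np.float64(23.7), 'nose': np.float64(17.4), 'yaw': np.float64(-0.21), 'tilt': array([-0.0115, -0.0003]), 'f': array([-8.6, -0.1, -0. ]), 't': 13.3}
```

arm_command --pt "-0.002 0 0 0 0 0 0.2" --pt "-0.002 0 0 0 0 0 0.2" --pt "-0.002 0 0 0 0 0 0.2" --pt "0 0 0 0 0 0 0.2"

```text
t: 13.7
tool_pos: [565.6, -248.6, 23.9]
orientation: [0.501, -3.092, -0.002]
force: [-4.7, -1.2, -1.6]
width: 0.493
```

```bash
python3 where.py
```

```text
{'tcp_x': np.float64(-100.3), 'tcp_y': np.float64(-0.4), 'z': np.float64(23.9), 'nose': np.float64(24.7), 'yaw': np.float64(-0.19), 'tilt': array([-0.009 , -0.0002]), 'f': array([-4.8,  0.3, -1.6]), 't': 13.7}
```

arm_command --pt "-0.002 0 0 0 0 0 0.2" --pt "-0.002 0 0 0 0 0 0.2" --pt "-0.002 0 0 0 0 0 0.2" --pt "0 0 0 0 0 0 0.2"

```text
t: 14.1
tool_pos: [575.1, -245.2, 24.7]
orientation: [0.505, -3.099, -0.001]
force: [-3.8, -2.6, -3.5]
width: 0.493
```

```bash
python3 where.py
```

```text
{'tcp_x': np.float64(-90.2), 'tcp_y': np.float64(-0.3), 'z': np.float64(24.7), 'nose': np.float64(34.8), 'yaw': np.float64(-0.08), 'tilt': array([-0.0021,  0.0004]), 'f': array([-4.5, -1.3, -3.5]), 't': 14.1}
```

arm_command --pt "0 0 0.001 0 0 0 0.2" --pt "0 0 0 0 0 0 0.2" --pt "0 0 0 0 0 0 0.2"

```text
t: 14.4
tool_pos: [575.4, -245.2, 24.2]
orientation: [0.506, -3.1, -0.001]
force: [-2.7, -0.3, -2.7]
width: 0.493
```

```bash
python3 where.py
```

```text
{'tcp_x': np.float64(-89.9), 'tcp_y': np.float64(-0.4), 'z': np.float64(24.2), 'nose': np.float64(35.1), 'yaw': np.float64(-0.07), 'tilt': array([-0.001 ,  0.0003]), 'f': array([-2.7,  0.6, -2.7]), 't': 14.4}
```

arm_command --pt "0 0 0.0005 0 0 0 0.2" --pt "0 0 0 0 0 0 0.2" --pt "0 0 0 0 0 0 0.2"

```text
t: 14.7
tool_pos: [575.7, -245.2, 24.0]
orientation: [0.506, -3.1, -0.0]
force: [-4.2, -1.7, -3.5]
width: 0.494
```

```bash
python3 where.py
```

```text
{'tcp_x': np.float64(-89.6), 'tcp_y': np.float64(-0.5), 'z': np.float64(24.0), 'nose': np.float64(35.4), 'yaw': np.float64(-0.07), 'tilt': array([-0.0004,  0.0002]), 'f': array([-4.6, -0.2, -3.5]), 't': 14.7}
```

arm_command --pt "0 0 0.0007 0 0 0 0.2" --pt "0 0 0 0 0 0 0.2" --pt "0 0 0 0 0 0 0.2"

```text
t: 15.0
tool_pos: [575.8, -245.2, 23.3]
orientation: [0.506, -3.101, -0.0]
force: [-4.7, -0.8, -2.8]
width: 0.493
```

```bash
python3 where.py
```

```text
{'tcp_x': np.float64(-89.5), 'tcp_y': np.float64(-0.5), 'z': np.float64(23.3), 'nose': np.float64(35.5), 'yaw': np.float64(-0.07), 'tilt': array([-0.0001,  0.0002]), 'f': array([-4.7,  0.7, -2.8]), 't': 15.0}
```

arm_command --pt "-0.0007 0 0.0005 0 0 0 0.2" --pt "-0.0007 0 0 0 0 0 0.2" --pt "0 0 0 0 0 0 0.2"

```text
t: 15.3
tool_pos: [576.4, -245.2, 23.3]
orientation: [0.505, -3.099, -0.0]
force: [-6.1, 0.5, 0.2]
width: 0.489
```

```bash
python3 where.py
```

```text
{'tcp_x': np.float64(-88.9), 'tcp_y': np.float64(-0.7), 'z': np.float64(23.3), 'nose': np.float64(36.1), 'yaw': np.float64(-0.09), 'tilt': array([-0.0014, -0.0002]), 'f': array([-5.6,  2.4,  0.2]), 't': 15.3}
```

arm_command --pt "-0.001 0 0 0 0 0 0.2" --pt "-0.001 0 0 0 0 0 0.2"

```text
t: 15.5
tool_pos: [577.5, -245.1, 23.3]
orientation: [0.504, -3.098, 0.0]
force: [-7.6, -1.9, 3.0]
width: 0.489
```

```bash
python3 where.py
```

```text
{'tcp_x': np.float64(-87.8), 'tcp_y': np.float64(-0.9), 'z': np.float64(23.3), 'nose': np.float64(37.2), 'yaw': np.float64(-0.11), 'tilt': array([-0.0029, -0.0007]), 'f': array([-7.9,  0.6,  3. ]), 't': 15.5}
```

arm_command --pt "-0.001 0 0 0 0 0 0.2" --pt "-0.001 0 0 0 0 0 0.2"

```text
t: 15.7
tool_pos: [578.7, -244.7, 23.2]
orientation: [0.504, -3.096, 0.0]
force: [-8.9, -0.7, 1.8]
width: 0.492
```

```bash
python3 where.py
```

```text
{'tcp_x': np.float64(-86.6), 'tcp_y': np.float64(-0.9), 'z': np.float64(23.2), 'nose': np.float64(38.4), 'yaw': np.float64(-0.11), 'tilt': array([-0.0043, -0.0008]), 'f': array([-8.7,  2.2,  1.8]), 't': 15.7}
```

arm_command --pt "-0.001 0 -0.0004 0 0 0 0.2" --pt "-0.001 0 0 0 0 0 0.2"

```text
t: 15.9
tool_pos: [582.4, -243.4, 23.3]
orientation: [0.505, -3.1, 0.0]
force: [-5.7, -0.7, -2.8]
width: 0.489
```

arm_command --pt "-0.001 0 0 0 0 0 0.2" --pt "0 0 0 0 0 0 0.2"

```text
t: 16.1
tool_pos: [583.6, -243.0, 23.3]
orientation: [0.505, -3.1, 0.0]
force: [-5.2, 0.0, -1.4]
width: 0.494
```

```bash
python3 where.py
```

```text
{'tcp_x': np.float64(-81.5), 'tcp_y': np.float64(-0.9), 'z': np.float64(23.3), 'nose': np.float64(43.5), 'yaw': np.float64(-0.09), 'tilt': array([-0.0006, -0.0004]), 'f': array([-4.9,  1.7, -1.4]), 't': 16.1}
```

arm_command --pt "-0.001 0 0 0 0 0 0.2" --pt "0 0 0 0 0 0 0.2"

```text
t: 16.3
tool_pos: [584.3, -242.8, 23.2]
orientation: [0.505, -3.1, 0.0]
force: [-5.7, -0.7, -1.5]
width: 0.492
```

```bash
python3 where.py
```

```text
{'tcp_x': np.float64(-80.7), 'tcp_y': np.float64(-0.9), 'z': np.float64(23.2), 'nose': np.float64(44.3), 'yaw': np.float64(-0.1), 'tilt': array([-0.0011, -0.0004]), 'f': array([-5.6,  1.1, -1.5]), 't': 16.3}
```

arm_command --pt "-0.001 0 0 0 0 0 0.2" --pt "0 0 0 0 0 0 0.2"

```text
t: 16.5
tool_pos: [585.2, -242.4, 23.2]
orientation: [0.505, -3.1, 0.0]
force: [-5.4, -1.3, -0.9]
width: 0.487
```

arm_command --pt "-0.001 0 0 0 0 0 0.2" --pt "0 0 0 0 0 0 0.2"

```text
t: 16.7
tool_pos: [586.1, -242.2, 23.3]
orientation: [0.505, -3.1, 0.0]
force: [-5.7, -1.3, -1.4]
width: 0.488
```

arm_command --pt "-0.001 0 0 0 0 0 0.2" --pt "0 0 0 0 0 0 0.2"

```text
t: 16.9
tool_pos: [586.9, -241.9, 23.3]
orientation: [0.505, -3.099, 0.0]
force: [-5.7, -1.5, -1.2]
width: 0.489
```

```bash
python3 where.py
```

```text
{'tcp_x': np.float64(-77.9), 'tcp_y': np.float64(-0.9), 'z': np.float64(23.3), 'nose': np.float64(47.1), 'yaw': np.float64(-0.1), 'tilt': array([-0.0014, -0.0004]), 'f': array([-5.9,  0.4, -1.2]), 't': 16.9}
```

arm_command --pt "-0.001 0 0 0 0 0 0.2" --pt "0 0 0 0 0 0 0.2"

```text
t: 17.1
tool_pos: [587.0, -241.9, 23.3]
orientation: [0.504, -3.098, 0.0]
force: [-7.1, -0.4, -0.5]
width: 0.493
```

arm_command --pt "-0.001 0 0 0 0 0 0.2" --pt "0 0 0 0 0 0 0.2"

```text
t: 17.3
tool_pos: [586.9, -241.9, 23.3]
orientation: [0.504, -3.096, -0.0]
force: [-9.1, -1.0, 1.5]
width: 0.491
```

arm_command --pt "-0.001 0 0 0 0 0 0.2" --pt "0 0 0 0 0 0 0.2"

```text
t: 17.5
tool_pos: [587.0, -241.9, 23.3]
orientation: [0.503, -3.094, -0.0]
force: [-10.0, -2.3, 2.1]
width: 0.489
```

```bash
python3 where.py
```

```text
{'tcp_x': np.float64(-77.9), 'tcp_y': np.float64(-0.9), 'z': np.float64(23.3), 'nose': np.float64(47.1), 'yaw': np.float64(-0.13), 'tilt': array([-0.0068, -0.0009]), 'f': array([-10.2,   1. ,   2.1]), 't': 17.5}
```

The nose stopped at 47 mm while the push rose from 5.7 to 10 N. That could be the pad or just friction from the bearing force. I relax the push, unload the bearing, and then push again.

arm_command --pt "0.0015 0 0 0 0 0 0.2" --pt "0 0 -0.0004 0 0 0 0.2" --pt "0 0 0 0 0 0 0.2"

```text
t: 17.8
tool_pos: [587.0, -241.9, 23.3]
orientation: [0.504, -3.097, -0.0]
force: [-7.3, -1.7, -2.2]
width: 0.488
```

```bash
python3 where.py
```

```text
{'tcp_x': np.float64(-77.8), 'tcp_y': np.float64(-0.9), 'z': np.float64(23.3), 'nose': np.float64(47.2), 'yaw': np.float64(-0.12), 'tilt': array([-0.0039, -0.0006]), 'f': array([-7.5,  0.7, -2.2]), 't': 17.8}
```

arm_command --pt "-0.0007 0 0 0 0 0 0.2" --pt "0 0 0 0 0 0 0.2"

```text
t: 18.0
tool_pos: [587.0, -241.9, 23.3]
orientation: [0.503, -3.096, -0.0]
force: [-8.7, -1.4, -0.1]
width: 0.493
```

```bash
python3 where.py
```

```text
{'tcp_x': np.float64(-77.8), 'tcp_y': np.float64(-0.9), 'z': np.float64(23.3), 'nose': np.float64(47.2), 'yaw': np.float64(-0.13), 'tilt': array([-0.0053, -0.0007]), 'f': array([-8.7,  1.5, -0.1]), 't': 18.0}
```

arm_command --pt "-0.0007 0 -0.0001 0 0 0 0.2" --pt "0 0 0 0 0 0 0.2"

```text
t: 18.2
tool_pos: [587.5, -241.7, 23.3]
orientation: [0.503, -3.095, -0.0]
force: [-8.0, -1.9, -0.7]
width: 0.491
```

```bash
python3 where.py
```

```text
{'tcp_x': np.float64(-77.3), 'tcp_y': np.float64(-0.8), 'z': np.float64(23.3), 'nose': np.float64(47.7), 'yaw': np.float64(-0.14), 'tilt': array([-0.0057, -0.0007]), 'f': array([-8.2,  0.7, -0.7]), 't': 18.2}
```

With the same light bearing that gave 5.7 N before, the push is now 8.2–8.7 N and the nose is creeping. That matches the pad's 2 N yield starting at nose ≈ 47.1. I press in about 2 mm.

arm_command --pt "-0.0007 0 -0.0001 0 0 0 0.2" --pt "0 0 0 0 0 0 0.2"

```text
t: 18.4
tool_pos: [587.8, -241.6, 23.3]
orientation: [0.503, -3.095, -0.0]
force: [-8.5, -2.1, -0.7]
width: 0.494
```

```bash
python3 where.py
```

```text
{'tcp_x': np.float64(-77.0), 'tcp_y': np.float64(-0.9), 'z': np.float64(23.3), 'nose': np.float64(48.0), 'yaw': np.float64(-0.14), 'tilt': array([-0.0063, -0.0008]), 'f': array([-8.7,  0.7, -0.7]), 't': 18.4}
```

arm_command --pt "-0.0007 0 -0.0001 0 0 0 0.2" --pt "0 0 0 0 0 0 0.2"

```text
t: 18.6
tool_pos: [588.1, -241.5, 23.3]
orientation: [0.503, -3.094, -0.001]
force: [-9.3, -1.3, -0.1]
width: 0.489
```

```bash
python3 where.py
```

```text
{'tcp_x': np.float64(-76.7), 'tcp_y': np.float64(-0.9), 'z': np.float64(23.3), 'nose': np.float64(48.3), 'yaw': np.float64(-0.15), 'tilt': array([-0.0071, -0.0008]), 'f': array([-9.2,  1.8, -0.1]), 't': 18.6}
```

arm_command --pt "-0.0007 0 -0.0002 0 0 0 0.2" --pt "0 0 0 0 0 0 0.2"

```text
t: 18.8
tool_pos: [588.6, -241.3, 23.4]
orientation: [0.502, -3.094, -0.001]
force: [-9.6, -2.7, -0.9]
width: 0.494
```

arm_command --pt "-0.0007 0 -0.0002 0 0 0 0.2" --pt "0 0 0 0 0 0 0.2"

```text
t: 19.0
tool_pos: [589.1, -241.2, 23.5]
orientation: [0.502, -3.093, -0.001]
force: [-9.2, -3.2, -1.3]
width: 0.491
```

```bash
python3 where.py
```

```text
{'tcp_x': np.float64(-75.7), 'tcp_y': np.float64(-0.9), 'z': np.float64(23.5), 'nose': np.float64(49.3), 'yaw': np.float64(-0.15), 'tilt': array([-0.0078, -0.0008]), 'f': array([-9.8, -0. , -1.3]), 't': 19.0}
```

The pad is pressed in about 2 mm: nose from 47.1 to 49.3, push up by about 4 N, well short of the stop. I relax the stored push before opening.

arm_command --pt "0.0012 0 0.0003 0 0 0 0.2" --pt "0.0012 0 0.0003 0 0 0 0.2" --pt "0 0 0 0 0 0 0.2"

```text
t: 19.3
tool_pos: [589.0, -241.3, 23.4]
orientation: [0.504, -3.098, 0.0]
force: [-6.9, -0.9, -2.4]
width: 0.49
```

```bash
python3 where.py
```

```text
{'tcp_x': np.float64(-75.7), 'tcp_y': np.float64(-1.0), 'z': np.float64(23.4), 'nose': np.float64(49.3), 'yaw': np.float64(-0.12), 'tilt': array([-0.0032, -0.0006]), 'f': array([-6.9,  1.3, -2.4]), 't': 19.3}
```

arm_command --pt "0.0008 0 0.0003 0 0 0 0.2" --pt "0.0007 0 0.0002 0 0 0 0.2" --pt "0 0 0 0 0 0 0.2"

```text
t: 19.6
tool_pos: [589.1, -241.2, 23.2]
orientation: [0.505, -3.1, 0.001]
force: [-5.8, -1.0, -2.1]
width: 0.49
```

```bash
python3 where.py
```

```text
{'tcp_x': np.float64(-75.7), 'tcp_y': np.float64(-0.9), 'z': np.float64(23.2), 'nose': np.float64(49.3), 'yaw': np.float64(-0.09), 'tilt': array([-0.0004, -0.0004]), 'f': array([-5.8,  0.9, -2.1]), 't': 19.6}
```

arm_command --pt "0 0 0 0 0 0 0.52" --pt "0 0 0 0 0 0 0.56" --pt "0 0 0 0 0 0 0.65" --pt "0 0 0 0 0 0 0.75" --pt "0 0 0 0 0 0 0.75"

```text
t: 20.1
tool_pos: [590.2, -240.7, 23.5]
orientation: [-0.506, 3.099, -0.001]
force: [0.7, -0.5, -0.2]
width: 0.736
```

```bash
python3 where.py; python3 lat.py 40 e; python3 - <<'E'
from h import *
snap('wrist','w7')
E
```

```text
{'tcp_x': np.float64(-74.5), 'tcp_y': np.float64(-0.8), 'z': np.float64(23.5), 'nose': np.float64(50.5), 'yaw': np.float64(-0.06), 'tilt': array([ 0.0016, -0.0002]), 'f': array([ 0.5, -0.7, -0.2]), 't': 20.1}
scene remote 9 edges [-42.1  43.9] mid 0.6
scene deck 9 edges [-45.1  39.4] mid -2.8
scene arm 22 edges [-14.3   9.3] mid -2.4
top remote 0 edges  mid 
top deck 0 edges  mid 
top arm 22 edges [-14.8   7.8] mid -4.1
```

View pics/w7.png

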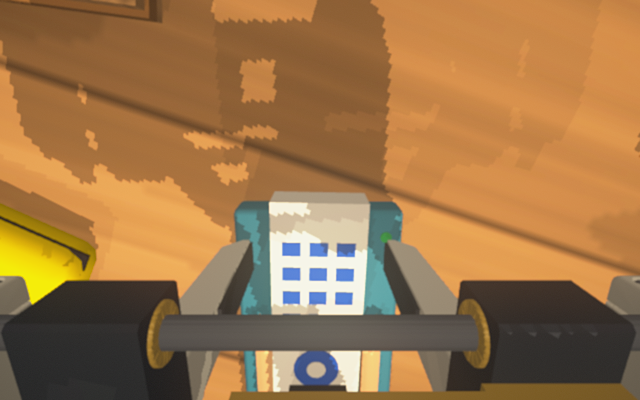

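The wrist picture shows the fingers open, clear of the remote on both sides (inner tips at 250 and 385, remote from 270 to 370), and the remote flat on the deck. I lift straight up, back off and check.

arm_command --pt "0 0 -0.01 0 0 0 0.75" --pt "0 0 -0.03 0 0 0 0.75" --pt "0 0 -0.04 0 0 0 0.75" --pt "0 0 -0.05 0 0 0 0.75" --pt "0 0 -0.05 0 0 0 0.75" --pt "0.04 0.02 0 0 0 0 0.75" --pt "0.04 0.02 0 0 0 0 0.75" --pt "0 0 0 0 0 0 0.75"

```text
t: 21.05
tool_pos: [491.8, -227.4, 202.8]
orientation: [0.498, -3.092, -0.006]
force: [1.2, 1.0, -0.2]
width: 0.752
```

arm_command --pt "-0.04 0.04 -0.03 0 0 0 0.75" --pt "-0.04 0.045 -0.02 0 0 0 0.75" --pt "-0.04 0.045 0 0 0 0 0.75" --pt "0 0.02 0 0 0 0 0.75" --pt "0 0 0 0 0 0 0.75" --pt "0 0 0 0 0 0 0.75" --pt "0 0 0 0 0 0 0.75"

```text
t: 21.75
tool_pos: [552.2, -82.8, 242.6]
orientation: [0.5, -3.101, 0.003]
force: [0.2, 0.9, 0.4]
width: 0.749
```

```bash
python3 - <<'E'
from where import *
p,d,s=snap('wrist','w8'); print(where(s)); q,_,_=snap('scene','sc8')
B=cv2.resize(q[150:270,170:330],(640,480),interpolation=cv2.INTER_CUBIC)
def pix(P):
    K,T=c2w('wrist',s); c=np.linalg.inv(T)@np.r_[P,1]; return K[0,0]*c[0]/-c[2]+K[0,2],-K[1,1]*c[1]/-c[2]+K[1,2]
u,v=pix(np.r_[O,20]); print(u,v); u,v=int(u),int(v)
x0,y0=max(0,u-75),max(0,v-110); A=cv2.resize(p[y0:y0+160,x0:x0+150],(450,480),interpolation=cv2.INTER_CUBIC)
cv2.imwrite('pics/fin.png',np.hstack([A,B])[:,:800,::-1]); print(x0,y0)
# remote back edge at z=40 along cradle axis
hsv=cv2.cvtColor(p,cv2.COLOR_RGB2HSV); w=cv2.inRange(hsv,(0,0,110),(180,75,255)); vv,uu=np.nonzero(w); P=plane('wrist',np.c_[uu,vv],40,s)[:,:2]-O
X,Y=P@a,P@n; k=(abs(Y)<35)&(X>-180)&(X<-40); print('back x',np.percentile(X[k],.5).round(1),X[k].min().round(1),'y',np.percentile(Y[k],[1,99]).round(1))
E
```

```text
{'tcp_x': np.float64(-60.1), 'tcp_y': np.float64(161.0), 'z': np.float64(242.6), 'nose': np.float64(64.9), 'yaw': np.float64(-0.28), 'tilt': array([ 0.0002, -0.0017]), 'f': array([0.5, 0.8, 0.4]), 't': 21.75}
183.77670906647558 221.80390899571196
108 111
back x -109.7 -110.8 y [-31.2  31.6]
```

View pics/fin.png

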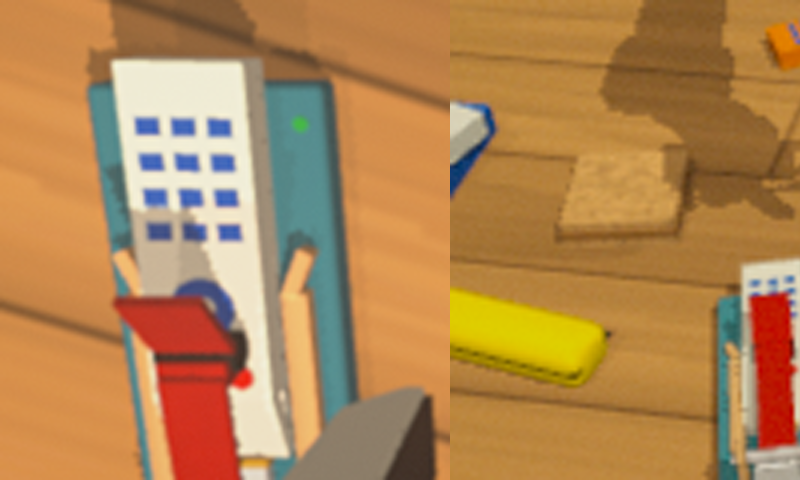

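The final picture shows the remote flat in the channel under the raised arm, with its nose at crop (265,455) right against the brass pad. The measured back edge is at about -110, so the nose is at about 49.5, unchanged since release. The robot is clear, so I hand in.

```bash
python3 -c "
from rig import finish_job
print(finish_job())"
```

```text
the job is handed in; nothing more can be done
None
```

The white remote is on charge: it lies flat with its keys up in the cradle, under the hold-down arm, with its nose pressing in the brass contact. I handed the job in at about 22 s of the 72 s allowed, with the gripper well clear of everything.

- **Sliding in:** It stuck once, with the nose at cradle x ≈ 6, when the hand was bearing down with about 13 N. I eased the hand up and the remote went in under the arm with about 8–10 N of push. It drew 5–6 N on the flat.
- **Contact:** I felt the pad at nose x ≈ 47.1 and pressed it in by about 2 mm. The push rose about 4 N above the drag, short of the hard stop. I then relaxed the push and opened the fingers.
- **Last checks:** From the wrist camera, the remote's back edge is at cradle x ≈ -110. That puts the nose at about 49.5, so it did not spring back after release. The pad sits against the nose and the arm rests on the remote.
- **Disagreements:** The two fixed cameras differed by 3–4 mm on where the remote lay sideways, and the wrist camera seemed about 2.5 mm off. I used a compromise, and the side forces in the channel stayed under about 3 N.
- **Not checked:** I had no direct reading of the contact's compression, so the 2 mm comes from force and position. The coasters and glasses case look untouched in the last picture. I did not re-measure the other bystanders; the hand kept clear of them.

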